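# Pack the sample carrier and hold its hood over it

## Task

Finish packing the long open sample carrier: stand the squat round jar and the square bottle upright on its floor, in line with the bottle already in it. Then take the carrier's hood by its handle, carry it over the tops of the tall bottles and hold it hovering about a centimetre above the carrier's rim, level and squared up with it and touching neither carrier nor bottles, so that the contents can be checked before closing. Finish while still holding the hood there, neither lowered nor let go, and leave the tall bottles and the flask standing where they are.

Things in the scene. Friction and masses are not known exactly. Their poses are not given: they have to be found in the camera images.
- carrier: Open aluminium box fixed to the bench, 208 long (its x) x 78 wide x 45 high, walls and floor 4 thick (inside 200 x 70). Holds three bottles in a row along x: one stands at the -x end, the two free places are about x = 0 and x = +66. Long side within 0.3 rad of world x; left or right of the robot, with the hood on the other side. Origin: centre of its underside, z up.
- carrier_rim (a point): Centre of the carrier's mouth, at rim height (45 mm above the bench); axes as the carrier's.
- hood: The carrier's cover: aluminium box, mouth down on the bench, about 320 g, 208 long (its x) x 78 wide x 50 high, walls and top 4 thick; same outline as the carrier, to sit rim on rim either way round. On top a black bar handle 100 long along x, 14 wide, 20 high, upper face 86 above the lower edge, 16 gap under it. Origin: centre of its lower edge's plane, z up.
- hood_handle (a point): Centre of the hood's handle bar, 76 mm above the hood's lower edge, over the hood's centre; axes as the hood's.
- round_jar: Squat white round jar standing loose on the bench: body 60 across and 58 high, grey cap 40 across and 24 high on top, 82 high in all; about 160 g. In the carrier the caps stand above the rim, so grip it by the cap. Origin: centre of its underside, z up.
- square_bottle: Squat white bottle of square plan standing loose on the bench at any yaw: body 60 x 60 (its x and y) and 58 high, shoulder narrower over the top 8, round grey cap 34 across and 24 high on top, 82 high in all; about 170 g. Fits the carrier only with its sides along the carrier's. Origin: centre of its underside, z up.
- packed_bottle: Squat white round bottle with sloping shoulder already standing in the carrier at its -x end: body 60 across, cap 34 across and 24 high, 82 high in all; loose, it stays in the carrier. Origin: centre of its underside, z up.
- tall_bottle: Tall white round bottle 62 across and 118 high with a narrow grey cap. It stands upright on the bench somewhere between carrier and hood and is to be left standing in its place. Origin: centre of its underside, z up.
- amber_bottle: Tall amber round bottle 58 across and 116 high with a black cap. It stands upright on the bench somewhere between carrier and hood and is to be left standing in its place. Origin: centre of its underside, z up.
- cone_flask: White conical flask with a rubber stopper, 72 across at its foot and 118 high. It stands upright on the bench somewhere between carrier and hood and is to be left standing in its place. Origin: centre of its underside, z up.
Things that resemble listed ones, but are neither listed nor needed, are in the scene too. Leave any pink or purple look-alike of the cone_flask alone.

How it is judged:
By the outcome, as a careful person would: the job done as asked, in the order asked, and still so for the second after the job is handed in, while the arm keeps its last pose, push and grip.
It also fails if it takes over 70 s, if anything falls off the work surface, if the arm or the gripper's body presses on something with over 40 N, if the wrist force passes 120 N, or if a joint passes its speed limit or range.

## Robot

A 6-joint arm with a two-finger parallel gripper is mounted at the origin on the work surface. World frame = base frame: x ahead of the robot, y to its left, z up, the work surface at z = 0. Lengths are in m, angles in rad, forces in N, time in s.
With the tool pointing down it reaches from about 0.275 to 0.85 m from the base axis. Payload 5.2 kg.
Tool frame: the origin (TCP) lies midway between the tips of the shut fingers; the grasp point (between the pads) lies 19 mm behind it (robot.hold_point_z is the distance from the TCP to the grasp point, in m); z points along the fingers, y is the line along which they close (so a half turn about z gives the same grasp; the last joint's range is limited). The gripper opens to 85 mm and grips with 20 to 120 N. Pads are 22 mm wide; open, the fingers measure 114 mm over their backs; the gripper's body (76 mm by 85 mm) begins 54 mm behind the grasp point. The pads swing forward as they close: fully open they stand 13 mm farther back than shut.
Start: joints at [1.114, 0.259, 1.535, -0, 1.348, -0.203], TCP at [0.138, 0.532, 0.199] pointing down, gripper open.
Joint ranges: [-3.14, 3.14], [-0.91, 2.08], [0.19, 2.58], [-1.22, 4.36], [0.22, 2.71], [-3.12, 3.12]. Speed limits (rad/s): [2.57, 2.57, 3.14, 3.14, 3.14, 3.14].

## Interface

Orientations are given as a unit quaternion [x, y, z, w].
In Python, from plant import sensors, vision, robot, cut_out gives the robot as it stands. The module is installed in compiled form; this text tells all that it offers.
- The arm moves only by the shell command python3 -m handwheel 'ROWS' [FORCE]. ROWS is JSON, a list of rows, each a list of 7 numbers: the turn, a rotation vector about the tool's x, y, z normalised to -1 to 1, where 1 is 360 degrees, then the shift along the tool's x, y, z normalised to -1 to 1, where 1 is 0.15 m, then the gripper's target within -1 to 1 (fully open at 1, half-way at 0, shut at -1). In form: [[ax, ay, az, x, y, z, claw], ...]. A call has 1 to 5 rows; each row is the pose to reach, as a shift and turn from the pose commanded when the call began, along the tool's axes at that moment, turning the shorter way round; what a row does not reach only later rows make up. A row lasts 1/12 s, in which the tool goes at most 41.7 mm and 7.16 degrees, less where a joint would pass 70% of its speed; a pose out of reach is approached as far as the arm can. A call with a number of a shift or a turn outside -1 to 1 is refused whole. A call with a gripper value outside its range is refused whole. The fingers move at their own pace and stop on an object; FORCE is the grip in N (left out, the last holds). Time passes only in rows, so rows that repeat a pose let the fingers close. It gives the time, the measured TCP pose, the force, the opening and the grip force at its end, in the units of the state.
- sensors.sense(): the state, without advancing time (a new reading comes with each control period).
- vision.camera(name): name is "scene" or "top" or "wrist"; returns (picture, depth): 480x640x3 uint8, blue, green, red; 480x640 float32, m along the optical axis (not along the pixel's ray), 0 where there is no reading.
- vision.camera_info(name): a dict with "K" (3x3 intrinsics, pixels), "cam_to_world" (4x4, takes a point from camera to world coordinates). Camera axes: x right, y down, z forward; pixel columns grow to the right and rows downward; lengths in m; the calibration is good to about 2 mm. A picture is of the moment at which its call begins: read the wrist's pose just before it. camera_info takes no time and is no camera call; for the wrist camera it gives the pose at the moment of the call.
- robot.job_done(): hands the job in; it is judged then, once.
Trained networks look in the newest picture that a camera, given by its name, has taken for a name from the list of things; names that differ only in an ending like _2 or _b are one class to them, and where a whole thing is asked for, a point or a joint stands for the part that bears it (a point fixed in the world has none). Each returns a list of dicts, best first, with "score" (0 to 1); they miss things now and then, are a little off and sometimes report something else, mostly with a low value. They report only what shows in the picture. A call takes as long as a camera call. They do not tell look-alikes from the thing itself.
- cut_out(name, camera): "mask" (480x640 bool, what is visible of it) and "box" ([left, top, right, bottom] in pixels, round what is visible of it).
The state is a dict: "t": time; "q": joint angles; "qd": joint speeds; "effort": joint torques, N m; "tcp_pos": TCP position; "eef_rot": TCP orientation; "contact_force": force on the tool from outside, world axes, zero at the start; "torque": the same for the moment, N m; "finger_gap": finger opening in m; "gripper_force": force on a finger pad.
Only numpy, scipy, OpenCV 4.12 (cv2) and the standard library are available. Lean on these libraries where they do the work, as an engineer would, in place of code of your own. Each camera call takes 0.05 s, during which the arm holds its last target. There are 200 camera calls.

## Working session

There is one attempt and no reset: what is moved stays moved. The work goes in short steps, Python scripts to look and compute and a shell command to move; the robot and the scene stay as the last step left them, time stands still between calls to the robot, and variables do not carry over. Pictures are saved under pics/ and viewed, at most 10 in all, crops included, and the job is handed in when it is done.

```bash
mkdir -p pics
cat > h.py <<'E'
import numpy as np, cv2
from scipy.spatial.transform import Rotation as R
from plant import sensors, vision, robot, cut_out
def cloud(cam):
    im,d=vision.camera(cam); i=vision.camera_info(cam); K=np.array(i["K"]); T=np.array(i["cam_to_world"])
    v,u=np.mgrid[:480,:640]
    P=np.stack([(u-K[0,2])/K[0,0]*d,(v-K[1,2])/K[1,1]*d,d],-1)@T[:3,:3].T+T[:3,3]
    P[d<=0]=np.nan
    return im,P
def rect(P,m):
    q=P[m][:,:2]; q=q[~np.isnan(q).any(1)]
    (c,s,a)=cv2.minAreaRect((q*1000).astype(np.float32)); return np.round(c,1),np.round(s,1),round(a,1)
E
cat > look.py <<'E'
from h import *
ims=[]
for c in ["scene","top"]:
    im,P=cloud(c); ims.append(im); cv2.imwrite(f"pics/{c}0.png",im); np.save(f"{c}.npy",P)
    for n in ["carrier","hood","round_jar","square_bottle","packed_bottle","tall_bottle","amber_bottle","cone_flask"]:
        for r in cut_out(n,c)[:4]:
            m=r["mask"]; z=P[...,2][m]; zt=np.nanpercentile(z,98)
            t=m&(P[...,2]>zt-.008)
            print(c,n,round(r["score"],2),np.round(r["box"]),"ztop",round(zt,3),"top",rect(P,t) if t.sum()>3 else "")
s=sensors.sense();print(s["tcp_pos"],s["eef_rot"],s["contact_force"],R.from_quat(s["eef_rot"]).as_matrix().round(3))
E
python3 look.py
```

```text
scene carrier 0.93 [169. 304. 287. 432.] ztop 0.047 top (array([ 555.7, -256.2]), array([ 77.9, 209.1]), 89.6)
scene hood 0.66 [385. 148. 476. 239.] ztop 0.087 top (array([557.4, 283. ]), array([ 16.9, 100.7]), 73.2)
scene hood 0.44 [386. 268. 422. 309.] ztop 0.085 top (array([675.4,  67. ]), array([39.3, 39.1]), 60.3)
scene round_jar 0.76 [390. 268. 424. 312.] ztop 0.085 top (array([676.1,  67.6]), array([39.5, 39.1]), 39.8)
scene round_jar 0.25 [326. 244. 361. 299.] ztop 0.12 top (array([579.7,   3.3]), array([29.4, 30.2]), 86.9)
scene square_bottle 0.91 [338. 322. 390. 373.] ztop 0.084 top (array([693.1, -69.6]), array([32.3, 33.2]), 44.5)
scene packed_bottle 0.69 [183. 313. 220. 356.] ztop 0.088 top (array([ 491.7, -256.8]), array([32.5, 33.3]), 6.6)
scene tall_bottle 0.95 [326. 243. 359. 296.] ztop 0.12 top (array([580.2,   2.7]), array([28.8, 28.3]), 73.7)
scene amber_bottle 0.59 [313. 168. 340. 223.] ztop 0.118 top (array([431.8,  96.5]), array([29.5, 30.6]), 75.3)
scene cone_flask 0.9 [235. 221. 274. 281.] ztop 0.12 top (array([436.5, -95.8]), array([33.8, 31.9]), 11.9)
scene
[... 1247 characters left out ...]
op (array([429.2,  94.5]), array([29.1, 29.5]), 89.8)
top cone_flask 0.93 [348. 260. 390. 299.] ztop 0.122 top (array([434.3, -98. ]), array([31.1, 32.9]), 43.3)
top cone_flask 0.87 [360. 192. 396. 230.] ztop 0.122 top (array([ 557.4, -116.9]), array([33.1, 32.8]), 44.7)
top cone_flask 0.7 [405. 322. 442. 352.] ztop 0.122 top (array([ 324.8, -189.2]), array([32.8, 31.3]), 88.6)
top cone_flask 0.55 [232. 197. 266. 237.] ztop 0.122 top (array([559.2, 125.3]), array([30.5, 31.1]), 65.2)
[0.13805763 0.53240778 0.1994357 ] [ 1.26539963e-01  9.91961510e-01  1.90518653e-05 -6.97505975e-06] [-0.46031867  1.3162111  -0.212398  ] [[-0.968  0.251 -0.   ]
 [ 0.251  0.968  0.   ]
 [ 0.     0.    -1.   ]]
```

View pics/top0.png

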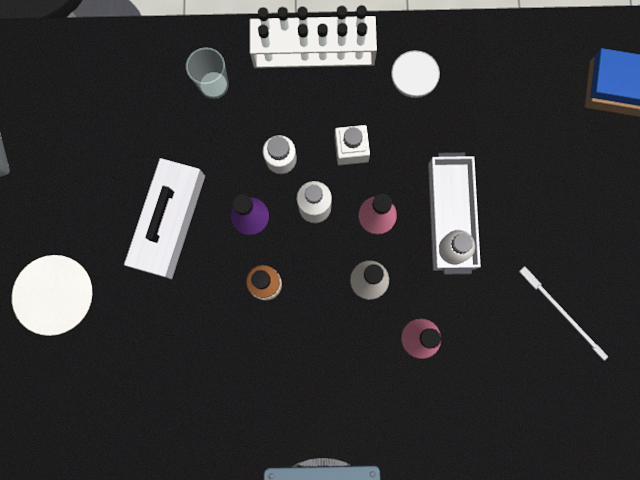

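View pics/scene0.png

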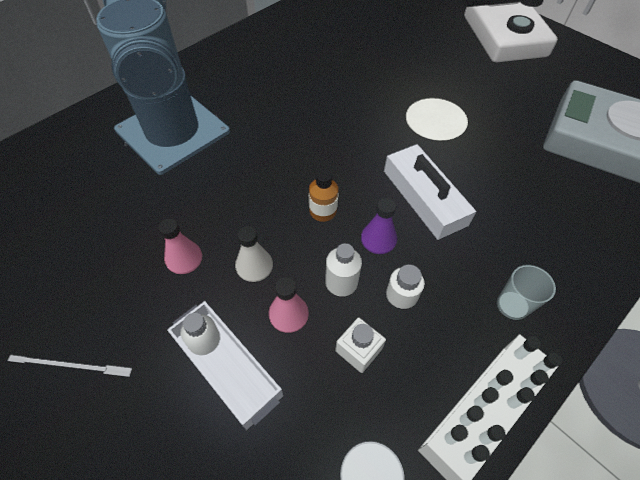

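Look-alikes, by top-picture pixel:
- **Round jar:** the squat jar at (279,153) has a 39 mm cap with its top at 0.085, so it fits. The tall bottle at (314,198) has a 30 mm cap at 0.12, so it doesn't. The packed bottle at (458,246) is in the carrier.
- **Square bottle:** only (352,143).
- **Hood:** (165,218). The carrier at (455,213) is open.
- **Cone flask:** the white one at (370,279). The pink ones at (378,213) and (421,338) and the purple one at (250,214) are to be left alone.

Next I'll check the choice in a close crop and measure the yaws.

```bash
cat > m.py <<'E'
from h import *
im=cv2.imread("pics/top0.png"); cv2.imwrite("pics/crop.png",cv2.resize(im[110:240,230:490],None,fx=3,fy=3,interpolation=cv2.INTER_CUBIC))
for c in ["scene","top"]:
    P=np.load(c+".npy");x,y,z=P[...,0],P[...,1],P[...,2]
    def box(cx,cy,r,a,b): return (np.hypot(x-cx,y-cy)<r)&(z>a)&(z<b)
    print(c,"sq shoulder",rect(P,box(.692,-.07,.06,.044,.066)),"sq body",rect(P,box(.692,-.07,.06,.015,.066)))
    print("jar body",rect(P,box(.675,.067,.05,.02,.066)))
    print("hood top",rect(P,box(.556,.282,.13,.042,.058)),"handle",rect(P,box(.556,.282,.13,.075,.095)))
    print("carrier rim",rect(P,(abs(x-.554)<.13)&(abs(y+.257)<.06)&(z>.038)&(z<.049)))
E
python3 m.py
```

```text
scene sq shoulder (array([692.9, -69.2]), array([60.2, 60.4]), 4.7) sq body (array([693.1, -69.5]), array([60.3, 60.8]), 4.4)
jar body (array([677.4,  63.8]), array([59.4, 51.3]), 23.0)
hood top (array([557.3, 284.1]), array([ 82.9, 210.7]), 73.3) handle (array([557.4, 283. ]), array([ 16.9, 100.7]), 73.2)
carrier rim (array([ 560.6, -256.2]), array([ 78. , 218.8]), 89.6)
top sq shoulder (array([691.7, -71.2]), array([61.6, 60. ]), 4.7) sq body (array([690.9, -71.2]), array([63.4, 60. ]), 4.8)
jar body (array([673.3,  65.4]), array([59.2, 60. ]), 43.1)
hood top (array([555.3, 281.1]), array([ 80.4, 208.5]), 73.2) handle (array([555. , 280.8]), array([ 15.6, 100. ]), 73.5)
carrier rim (array([ 554.1, -258.8]), array([ 79.4, 229.1]), 89.7)
```

View pics/crop.png

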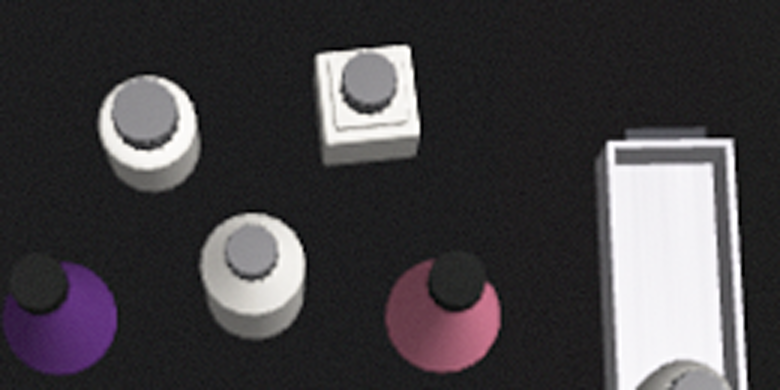

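The crop shows the chosen jar at about (148,115), with its wide cap on a round body. The square bottle is at (368,90) with its shoulder, and the carrier's free end is at right. The carrier also has low end tabs. Next: align the tool with the world axes and go above the jar.

```bash
python3 -m handwheel '[[0,0,-0.0404,0,0,0,1],[0,0,-0.0404,0,0,0,1],[0,0,-0.0404,0,0,0,1],[0,0,-0.0404,0,0,0,1]]' 30
for i in 1; do :; done
python3 -m handwheel '[[0,0,0,-0.894,-0.776,0,1],[0,0,0,-0.894,-0.776,0,1],[0,0,0,-0.894,-0.776,0,1],[0,0,0,-0.894,-0.776,0,1],[0,0,0,-0.894,-0.776,0,1]]'
python3 -m handwheel '[[0,0,0,-0.894,-0.776,0,1],[0,0,0,-0.894,-0.776,0,1],[0,0,0,-0.894,-0.776,0,1],[0,0,0,-0.894,-0.776,0,1],[0,0,0,-0.894,-0.776,0,1]]'
python3 -m handwheel '[[0,0,0,-0.894,-0.776,0,1],[0,0,0,-0.894,-0.776,0,1],[0,0,0,-0.894,-0.776,0,1],[0,0,0,-0.894,-0.776,0,1],[0,0,0,-0.894,-0.776,0,1]]'
python3 -m handwheel '[[0,0,0,-0.894,-0.776,0,1],[0,0,0,-0.894,-0.776,0,1],[0,0,0,-0.894,-0.776,0,1],[0,0,0,-0.894,-0.776,0,1],[0,0,0,-0.894,-0.776,0,1]]'
python3 -m handwheel '[[0,0,0,0,0,0,1],[0,0,0,0,0,0,1]]'
```

```text
t: 1.23
tcp_pos: [0.138, 0.5324, 0.1994]
eef_rot: [0.002, 1.0, -0.0, -0.0]
contact_force: [0.3, 0.5, -0.2]
finger_gap: 0.0851
gripper_force: 0.0
t: 1.65
tcp_pos: [0.2759, 0.4128, 0.1995]
eef_rot: [0.004, 1.0, -0.001, 0.001]
contact_force: [0.1, -0.7, 0.8]
finger_gap: 0.0853
gripper_force: 0.0
t: 2.07
tcp_pos: [0.4104, 0.2963, 0.1995]
eef_rot: [0.004, 1.0, -0.001, 0.001]
contact_force: [-0.3, 0.0, -0.5]
finger_gap: 0.0849
gripper_force: 0.0
t: 2.48
tcp_pos: [0.5445, 0.1796, 0.1991]
eef_rot: [0.003, 1.0, -0.001, 0.001]
contact_force: [0.2, 0.9, -0.6]
finger_gap: 0.0852
gripper_force: 0.0
t: 2.9
tcp_pos: [0.678, 0.0627, 0.1982]
eef_rot: [0.003, 1.0, -0.001, 0.001]
contact_force: [-0.6, -0.1, -0.6]
finger_gap: 0.0855
gripper_force: 0.0
t: 3.07
tcp_pos: [0.6741, 0.0673, 0.1985]
eef_rot: [0.001, 1.0, 0.0, -0.001]
contact_force: [-0.2, 1.1, -0.4]
finger_gap: 0.0852
gripper_force: 0.0
```

```bash
cat > w.py <<'E'
from h import *
import sys
im,P=cloud("wrist"); cv2.imwrite("pics/w_%s.png"%sys.argv[1],im)
for n in sys.argv[2:]:
    for r in cut_out(n,"wrist")[:2]:
        m=r["mask"]; zt=np.nanpercentile(P[...,2][m],98); t=m&(P[...,2]>zt-.008)
        print(n,round(r["score"],2),np.round(r["box"]),"ztop",zt.round(3),rect(P,t))
E
python3 w.py 1 round_jar square_bottle tall_bottle
```

```text
round_jar 0.67 [288. 164. 359. 247.] ztop 0.084 (array([674.4,  68.3]), array([40.6, 39.6]), 60.7)
square_bottle 0.89 [118. 183. 214. 264.] ztop 0.084 (array([692. , -68.5]), array([34.7, 33.6]), 22.6)
tall_bottle 0.84 [182.  32. 285. 129.] ztop 0.12 (array([577.8,   3.7]), array([31.1, 30.6]), 53.4)
```

```bash
python3 -m handwheel '[[0,0,0,0,0,0.3,1],[0,0,0,0,0,0.55,1],[0,0,0,0,0,0.8,1],[0,0,0,0,0,0.917,1],[0,0,0,0,0,0.917,1]]'
python3 -m handwheel '[[0,0,0,0,0,0,-1],[0,0,0,0,0,0,-1],[0,0,0,0,0,0,-1],[0,0,0,0,0,0,-1],[0,0,0,0,0,0,-1]]' 35
python3 -m handwheel '[[0,0,0,0,0,0,-1],[0,0,0,0,0,0,-1],[0,0,0,0,0,0,-1],[0,0,0,0,0,0,-1],[0,0,0,0,0,0,-1]]'
```

```text
t: 3.68
tcp_pos: [0.6697, 0.0684, 0.0566]
eef_rot: [-0.001, 1.0, 0.0, -0.005]
contact_force: [-1.0, 0.3, 0.2]
finger_gap: 0.0855
gripper_force: 0.0
t: 4.1
tcp_pos: [0.6755, 0.0668, 0.0638]
eef_rot: [-0.0, 1.0, -0.0, 0.002]
contact_force: [0.1, -0.3, 1.3]
finger_gap: 0.0251
gripper_force: 0.0
t: 4.52
tcp_pos: [0.6744, 0.0667, 0.0618]
eef_rot: [0.0, 1.0, -0.0, -0.0]
contact_force: [-0.6, -0.1, 0.1]
finger_gap: -0.0004
gripper_force: 0.0
```

```bash
cp look.py look2.py; sed -i 's/\["scene","top"\]/["scene"]/; s/{c}0/{c}1/' look2.py; python3 look2.py | grep -E "jar|square|tall"; python3 -c "
import cv2
im=cv2.imread('pics/scene1.png');cv2.imwrite('pics/s1c.png',cv2.resize(im[170:400,260:520],None,fx=2.3,fy=2.3))"
```

```text
scene round_jar 0.93 [388. 273. 422. 309.] ztop 0.084 top (array([680.7,  62. ]), array([39.5, 24.2]), 40.6)
scene square_bottle 0.88 [338. 320. 388. 372.] ztop 0.084 top (array([692.6, -70.1]), array([33.5, 33. ]), 44.4)
scene square_bottle 0.54 [389. 272. 423. 308.] ztop 0.084 top (array([680.5,  62.6]), array([39.3, 25.3]), 43.7)
scene tall_bottle 0.69 [324. 243. 362. 295.] ztop 0.12 top (array([579.3,   3.3]), array([29.1, 30.4]), 64.5)
scene tall_bottle 0.49 [387. 142. 475. 228.] ztop 0.297 top (array([681.9,  41.8]), array([79.9, 51.1]), 14.9)
```

View pics/s1c.png

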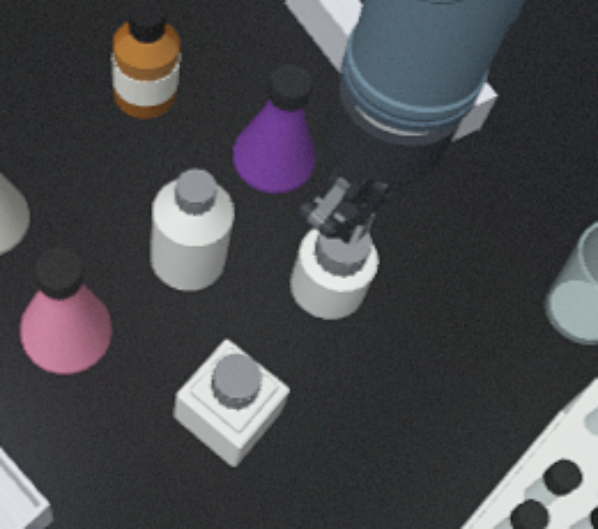

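```bash
python3 - <<'E'
from h import *
P=np.load("scene.npy");x,y,z=P[...,0],P[...,1],P[...,2]
for a in np.arange(.08,.2,.01):
    m=(abs(x-.675)<.08)&(abs(y-.067)<.08)&(z>=a)&(z<a+.01)
    if m.sum()>2:
        q=P[m]; print(a.round(3),m.sum(),q.min(0).round(3),q.max(0).round(3))
E
python3 w.py 2 round_jar
```

```text
0.08 332 [ 0.595 -0.013  0.08 ] [0.695 0.085 0.09 ]
0.09 51 [ 0.595 -0.011  0.09 ] [0.685 0.062 0.1  ]
0.1 23 [0.679 0.054 0.1  ] [0.687 0.074 0.109]
0.11 20 [0.682 0.054 0.11 ] [0.687 0.074 0.119]
0.12 15 [0.682 0.058 0.12 ] [0.687 0.072 0.13 ]
0.13 12 [0.683 0.054 0.132] [0.689 0.081 0.14 ]
0.14 64 [0.67  0.032 0.14 ] [0.689 0.078 0.15 ]
0.15 42 [0.674 0.025 0.15 ] [0.689 0.054 0.16 ]
0.16 58 [0.682 0.018 0.16 ] [0.693 0.084 0.17 ]
0.17 50 [0.664 0.011 0.17 ] [0.693 0.076 0.18 ]
0.18 208 [0.663 0.005 0.18 ] [0.695 0.05  0.19 ]
0.19 126 [0.657 0.011 0.19 ] [0.695 0.059 0.2  ]
round_jar 0.61 [264. 194. 384. 322.] ztop 0.083 (array([668.7,  67.5]), array([40.9, 28.7]), 86.5)
```

View pics/w_2.png

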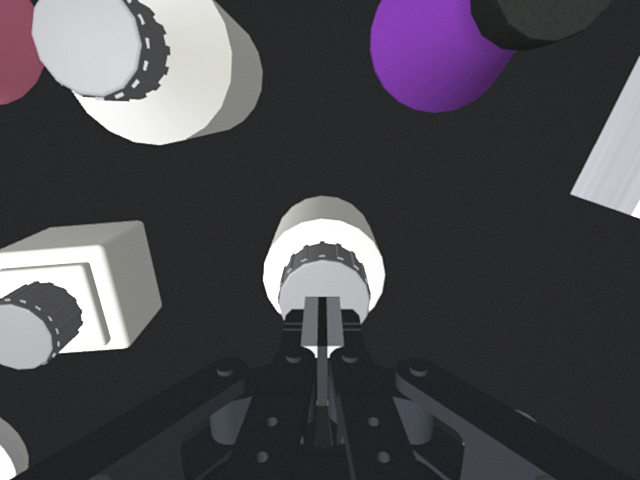

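The wrist view shows the fingers fully shut at (322,300–345), in front of or above the cap at (323,285) and not around it. I'll measure the tip height.

Run:
```python
from h import *
im,P=cloud("wrist"); s=sensors.sense(); print(s["tcp_pos"],s["eef_rot"],s["finger_gap"],s["contact_force"],s["torque"])
for v in range(260,440,8): print(v,[(P[v,u]*1000).round(0).tolist() for u in (300,312,332)])
i=vision.camera_info("wrist"); print(np.array(i["cam_to_world"]).round(3))
```

```text
[0.67448291 0.06682516 0.0618669 ] [-5.36503515e-05  9.99999998e-01 -8.73198586e-06 -1.46575759e-05] -0.0002711280212789686 [-0.05932195  0.5643447   0.80463032] [0.06637746 0.03295287 0.00664238]
260 [[658.0, 57.0, 76.0], [656.0, 62.0, 80.0], [656.0, 71.0, 81.0]]
268 [[659.0, 57.0, 82.0], [659.0, 62.0, 83.0], [659.0, 71.0, 82.0]]
276 [[663.0, 57.0, 83.0], [663.0, 62.0, 82.0], [663.0, 71.0, 83.0]]
284 [[666.0, 57.0, 83.0], [666.0, 62.0, 83.0], [666.0, 71.0, 82.0]]
292 [[670.0, 57.0, 82.0], [670.0, 62.0, 83.0], [670.0, 71.0, 82.0]]
300 [[674.0, 57.0, 83.0], [664.0, 63.0, 102.0], [664.0, 70.0, 102.0]]
308 [[677.0, 57.0, 83.0], [664.0, 63.0, 108.0], [664.0, 70.0, 108.0]]
316 [[668.0, 59.0, 106.0], [665.0, 63.0, 113.0], [665.0, 70.0, 113.0]]
324 [[669.0, 59.0, 112.0], [664.0, 63.0, 119.0], [665.0, 70.0, 118.0]]
332 [[668.0, 59.0, 117.0], [664.0, 63.0, 124.0], [664.0, 70.0, 124.0]]
340 [[669.0, 59.0, 121.0], [665.0, 63.0, 127.0], [664.0, 70.0, 129.0]]
348 [[663.0, 60.0, 134.0], [665.0, 64.0, 132.0], [665.0, 70.0, 132.0]]
356 [[662.0, 60.0, 141.0], [664.0, 64.0, 137.0], [663.0, 69.0, 139.0]]
364 [[664.0, 60.0, 142.0], [663.0, 64.0, 143.0], [664.0, 69.0, 142.0]]
372 [[663.0, 61.0, 146.0], [663.0, 64.0, 146.0], [664.0, 69.0, 145.0]]
380 [[663.0, 61.0, 149.0], [665.0, 64.0, 147.0], [664.0, 69.0, 148.0]]
388 [[664.0, 61.0, 152.0], [672.0, 64.0, 142.0], [667.0, 69.0, 147.0]]
396 [[659.0, 62.0, 160.0], [674.0, 64.0, 142.0], [674.0, 69.0, 142.0]]
404 [[658.0, 62.0, 163.0], [676.0, 64.0, 143.0], [676.0, 69.0, 143.0]]
412 [[658.0, 62.0, 166.0], [680.0, 64.0, 142.0], [679.0, 70.0, 143.0]]
420 [[659.0, 62.0, 168.0], [682.0, 64.0, 142.0], [683.0, 70.0, 142.0]]
428 [[661.0, 62.0, 167.0], [683.0, 64.0, 145.0], [683.0, 69.0, 145.0]]
436 [[663.0, 62.0, 168.0], [684.0, 64.0, 147.0], [683.0, 69.0, 147.0]]
[[-0.001  0.951  0.31   0.596]
 [ 1.     0.001  0.     0.067]
 [ 0.     0.31  -0.951  0.237]
 [ 0.     0.     0.     1.   ]]
```

Both cameras put the shut fingertips at z≈0.10 while the reported TCP is 0.062. The real tips are therefore about 38 mm behind the reported TCP, and the fingers closed above the cap. I'll open, descend 38 mm further, and grip.

```bash
python3 -c "from plant import robot;print(robot.hold_point_z)"
python3 -m handwheel '[[0,0,0,0,0,0,1],[0,0,0,0,0,0,1],[0,0,0,0,0,0,1],[0,0,0,0,0,0,1],[0,0,0,0,0,0,1]]'
python3 -m handwheel '[[0,0,0,0,0,0,1],[0,0,0,0,0,0,1],[0,0,0,0,0,0,1],[0,0,0,0,0,0,1],[0,0,0,0,0,0,1]]'
python3 -m handwheel '[[0,0,0,0,0,0.08,1],[0,0,0,0,0,0.16,1],[0,0,0,0,0,0.25,1],[0,0,0,0,0,0.25,1],[0,0,0,0,0,0.25,1]]'
python3 -m handwheel '[[0,0,0,0,0,0,-1],[0,0,0,0,0,0,-1],[0,0,0,0,0,0,-1],[0,0,0,0,0,0,-1],[0,0,0,0,0,0,-1]]' 35
python3 -m handwheel '[[0,0,0,0,0,0,-1],[0,0,0,0,0,0,-1],[0,0,0,0,0,0,-1],[0,0,0,0,0,0,-1],[0,0,0,0,0,0,-1]]'
```

```text
0.0187
t: 5.53
tcp_pos: [0.6745, 0.0668, 0.0619]
eef_rot: [-0.0, 1.0, -0.0, -0.0]
contact_force: [0.3, -0.8, 0.4]
finger_gap: 0.0605
gripper_force: 0.0
t: 5.95
tcp_pos: [0.6745, 0.0669, 0.0618]
eef_rot: [-0.0, 1.0, 0.0, -0.0]
contact_force: [-0.0, 0.4, -0.0]
finger_gap: 0.0854
gripper_force: 0.0
t: 6.37
tcp_pos: [0.6729, 0.0669, 0.0222]
eef_rot: [-0.0, 1.0, 0.0, -0.002]
contact_force: [0.3, -0.4, 1.1]
finger_gap: 0.0854
gripper_force: 0.0
t: 6.78
tcp_pos: [0.6751, 0.0668, 0.0253]
eef_rot: [-0.0, 1.0, -0.0, 0.001]
contact_force: [0.3, 1.1, 2.2]
finger_gap: 0.0391
gripper_force: 35.3
t: 7.2
tcp_pos: [0.6751, 0.0668, 0.0253]
eef_rot: [-0.0, 1.0, -0.0, 0.001]
contact_force: [-1.1, 1.0, 5.4]
finger_gap: 0.039
gripper_force: 35.6
```

```bash
python3 -m handwheel '[[0,0,0,0,0,-0.1,-1],[0,0,0,0,0,-0.3,-1],[0,0,0,0,0,-0.55,-1],[0,0,0,0,0,-0.8,-1],[0,0,0,0,0,-1,-1]]'
python3 -m handwheel '[[0,0,0,0,0,0,-1],[0,0,0,0,0,0,-1]]'
```

```text
t: 7.62
tcp_pos: [0.6744, 0.0668, 0.1762]
eef_rot: [-0.0, 1.0, -0.0, 0.0]
contact_force: [0.5, 0.5, -2.3]
finger_gap: 0.0385
gripper_force: 35.9
t: 7.78
tcp_pos: [0.6754, 0.0667, 0.1761]
eef_rot: [-0.0, 1.0, -0.0, 0.002]
contact_force: [0.0, -0.8, -2.6]
finger_gap: 0.0392
gripper_force: 36.0
```

```bash
python3 w.py 3 round_jar
```

```text
round_jar 0.95 [250. 209. 396. 397.] ztop 0.232 (array([673.5,  66.4]), array([40.7, 39. ]), 6.3)
```

```bash
python3 -m handwheel '[[0,0,0,0.07,-0.18,0,-1],[0,0,0,0.134,-0.36,0,-1],[0,0,0,0.2,-0.54,0,-1],[0,0,0,0.268,-0.721,0,-1]]'
python3 -m handwheel '[[0,0,0,0.07,-0.18,0,-1],[0,0,0,0.134,-0.36,0,-1],[0,0,0,0.2,-0.54,0,-1],[0,0,0,0.268,-0.721,0,-1]]'
python3 -m handwheel '[[0,0,0,0.07,-0.18,0,-1],[0,0,0,0.134,-0.36,0,-1],[0,0,0,0.2,-0.54,0,-1],[0,0,0,0.268,-0.721,0,-1]]'
python3 -m handwheel '[[0,0,0,0,0,0,-1],[0,0,0,0,0,0,-1],[0,0,0,0,0,0,-1]]'
python3 w.py 4 carrier packed_bottle round_jar
```

```text
t: 8.22
tcp_pos: [0.6321, -0.0417, 0.171]
eef_rot: [-0.0, 1.0, 0.001, -0.003]
contact_force: [0.8, -0.1, -2.0]
finger_gap: 0.0389
gripper_force: 36.0
t: 8.55
tcp_pos: [0.5919, -0.15, 0.1712]
eef_rot: [-0.0, 1.0, 0.001, -0.003]
contact_force: [1.4, -1.1, -1.7]
finger_gap: 0.0387
gripper_force: 36.0
t: 8.88
tcp_pos: [0.5518, -0.2579, 0.1713]
eef_rot: [0.0, 1.0, 0.002, -0.002]
contact_force: [0.4, 0.5, -2.3]
finger_gap: 0.0388
gripper_force: 36.0
t: 9.13
tcp_pos: [0.5529, -0.2568, 0.1722]
eef_rot: [0.0, 1.0, 0.001, -0.002]
contact_force: [-0.4, 0.4, -1.9]
finger_gap: 0.0387
gripper_force: 36.2
carrier 0.77 [267.  60. 377. 237.] ztop 0.047 (array([ 511.8, -257.1]), array([ 78.3, 118.9]), 89.7)
packed_bottle 0.8 [281.  87. 360. 173.] ztop 0.088 (array([ 491. , -257.9]), array([34.2, 34.3]), 89.0)
round_jar 0.9 [250. 208. 397. 398.] ztop 0.231 (array([ 553.1, -257.2]), array([39.1, 40.8]), 83.6)
```

View pics/w_4.png

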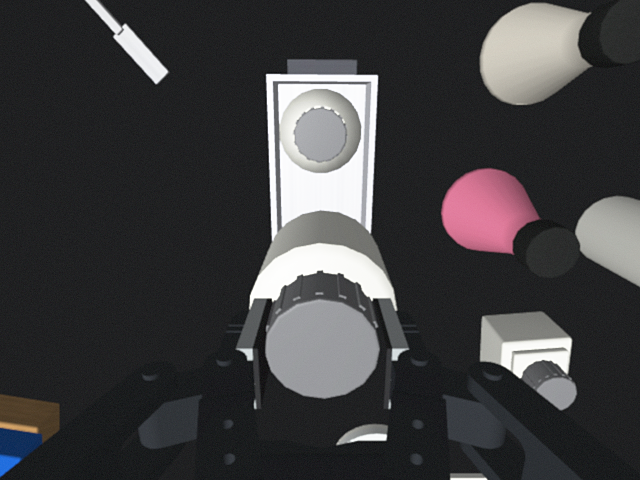

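The wrist view shows the jar at (322,345), in line with the carrier (267–377 wide) and the packed bottle at (320,132). I'll lower it.

```bash
python3 -m handwheel '[[0,0,0,-0.02,0,0.15,-1],[0,0,0,-0.02,0,0.35,-1],[0,0,0,-0.02,0,0.6,-1],[0,0,0,-0.02,0,0.8,-1],[0,0,0,-0.02,0,0.9,-1]]'
python3 -m handwheel '[[0,0,0,0,0,0,-1],[0,0,0,0,0,0.01,-1],[0,0,0,0,0,0.02,-1],[0,0,0,0,0,0.02,-1]]'
python3 -m handwheel '[[0,0,0,0,0,0.01,-1],[0,0,0,0,0,0.02,-1],[0,0,0,0,0,0.02,-1]]'
```

```text
t: 9.75
tcp_pos: [0.5549, -0.255, 0.0352]
eef_rot: [-0.001, 1.0, 0.002, -0.003]
contact_force: [-0.4, 0.9, -2.3]
finger_gap: 0.0388
gripper_force: 36.1
t: 10.08
tcp_pos: [0.5582, -0.2582, 0.0381]
eef_rot: [-0.0, 1.0, -0.001, 0.001]
contact_force: [0.0, 0.1, -1.6]
finger_gap: 0.0389
gripper_force: 36.1
t: 10.33
tcp_pos: [0.5571, -0.2578, 0.0339]
eef_rot: [-0.0, 1.0, -0.0, 0.0]
contact_force: [-0.6, 0.5, -1.3]
finger_gap: 0.0388
gripper_force: 36.1
```

```bash
python3 -m handwheel '[[0,0,0,0,0,0.01,-1],[0,0,0,0,0,0.02,-1],[0,0,0,0,0,0.02,-1]]'
python3 -m handwheel '[[0,0,0,0,0,0.006,-1],[0,0,0,0,0,0.012,-1],[0,0,0,0,0,0.012,-1],[0,0,0,0,0,0.012,-1]]'
```

```text
t: 10.58
tcp_pos: [0.5567, -0.2576, 0.0301]
eef_rot: [0.0, 1.0, 0.0, -0.0]
contact_force: [0.3, 0.5, -2.3]
finger_gap: 0.0385
gripper_force: 36.1
t: 10.92
tcp_pos: [0.5571, -0.2577, 0.0293]
eef_rot: [-0.0, 1.0, -0.0, 0.0]
contact_force: [-1.5, 1.7, 4.4]
finger_gap: 0.0387
gripper_force: 37.0
```

```bash
python3 -m handwheel '[[0,0,0,0,0,0,0.3],[0,0,0,0,0,0,0.6],[0,0,0,0,0,0,1],[0,0,0,0,0,0,1],[0,0,0,0,0,0,1]]'
python3 -m handwheel '[[0,0,0,0,0,-0.05,1],[0,0,0,0,0,-0.25,1],[0,0,0,0,0,-0.5,1],[0,0,0,0,0,-0.75,1],[0,0,0,0,0,-1,1]]'
python3 -m handwheel '[[0,0,0,-0.05,0.1,0,1],[0,0,0,-0.1,0.2,0,1],[0,0,0,-0.1,0.2,0,1],[0,0,0,-0.1,0.2,0,1]]'
cat look2.py | sed 's/scene"\]/top"]/; s/{c}1/{c}2/' > look3.py; python3 look3.py | grep -E "jar|pack|carr|square|^\[0"; python3 w.py 5 round_jar packed_bottle carrier square_bottle
```

```text
t: 11.33
tcp_pos: [0.5569, -0.2577, 0.0284]
eef_rot: [0.0, 1.0, 0.0, -0.0]
contact_force: [0.9, 0.5, 0.9]
finger_gap: 0.0855
gripper_force: 0.0
t: 11.75
tcp_pos: [0.5566, -0.2574, 0.1806]
eef_rot: [-0.0, 1.0, 0.0, -0.0]
contact_force: [0.4, -1.1, -0.0]
finger_gap: 0.0854
gripper_force: 0.0
t: 12.08
tcp_pos: [0.5721, -0.2271, 0.1791]
eef_rot: [-0.001, 1.0, -0.0, 0.0]
contact_force: [-0.4, -0.4, -1.3]
finger_gap: 0.0855
gripper_force: 0.0
top carrier 0.8 [433. 170. 474. 205.] ztop 0.05 top (array([ 546. , -197.6]), array([ 80.7, 234.7]), 33.2)
top round_jar 0.5 [454. 191. 472. 208.] ztop 0.091 top (array([ 512.2, -197.6]), array([ 29.3, 188.5]), 39.7)
top square_bottle 0.88 [334. 124. 371. 166.] ztop 0.086 top (array([690.8, -71.2]), array([33.1, 33.6]), 87.9)
round_jar 0.97 [242. 149. 322. 235.] ztop 0.088 (array([ 557.5, -257.6]), array([40.6, 40.9]), 13.4)
packed_bottle 0.83 [239.  58. 321. 149.] ztop 0.088 (array([ 490.8, -258.3]), array([34.6, 34.5]), 4.7)
packed_bottle 0.65 [227.  31. 340. 318.] ztop 0.047 (array([ 556.2, -257.7]), array([ 78.4, 208.9]), 89.6)
carrier 0.74 [227.  32. 336. 316.] ztop 0.047 (array([ 556.2, -257.7]), array([ 78.4, 208.9]), 89.6)
square_bottle 0.69 [453. 290. 541. 379.] ztop 0.083 (array([ 628. , -114.5]), array([185. ,  20.2]), 39.9)
```

```bash
python3 -m handwheel '[[0,0,0,-0.1,0.14,0,1],[0,0,0,-0.2,0.28,0,1],[0,0,0,-0.3,0.42,0,1],[0,0,0,-0.4,0.525,0,1]]'
python3 -m handwheel '[[0,0,-0.0128,-0.1,0.14,0,1],[0,0,-0.0128,-0.2,0.28,0,1],[0,0,-0.0128,-0.3,0.42,0,1],[0,0,-0.0128,-0.4,0.525,0,1]]'
python3 -m handwheel '[[0,0,0,0,0,0,1],[0,0,0,0,0,0,1],[0,0,0,0,0,0,1]]'; python3 w.py 6 square_bottle
python3 - <<'E'
from h import *
im,P=cloud("wrist");x,y,z=P[...,0],P[...,1],P[...,2]
print(rect(P,(np.hypot(x-.692,y+.07)<.05)&(z>.046)&(z<.062)))
E
```

```text
t: 13.12
tcp_pos: [0.6324, -0.1473, 0.1787]
eef_rot: [-0.0, 1.0, 0.0, 0.0]
contact_force: [-0.5, -0.5, -0.8]
finger_gap: 0.0855
gripper_force: 0.0
t: 13.45
tcp_pos: [0.6925, -0.0681, 0.1786]
eef_rot: [-0.041, 0.999, 0.0, -0.0]
contact_force: [0.5, -0.6, 0.5]
finger_gap: 0.0856
gripper_force: 0.0
t: 13.7
tcp_pos: [0.6915, -0.0704, 0.1783]
eef_rot: [-0.04, 0.999, -0.0, -0.0]
contact_force: [-0.2, 0.5, 0.5]
finger_gap: 0.0854
gripper_force: 0.0
square_bottle 0.6 [283. 170. 362. 249.] ztop 0.084 (array([692. , -70.9]), array([33.9, 34.7]), 54.4)
(array([692.4, -70.3]), array([59.4, 60.1]), 4.7)
```

```bash
python3 -m handwheel '[[0,0,0,0,0,0.25,1],[0,0,0,0,0,0.5,1],[0,0,0,0,0,0.75,1],[0,0,0,0,0,0.9,1],[0,0,0,0,0,1,1]]'
python3 -m handwheel '[[0,0,0,0,0,0.01,1],[0,0,0,0,0,0.018,1],[0,0,0,0,0,0.018,1]]'
python3 -m handwheel '[[0,0,0,0,0,0,-1],[0,0,0,0,0,0,-1],[0,0,0,0,0,0,-1],[0,0,0,0,0,0,-1],[0,0,0,0,0,0,-1]]' 35
python3 -m handwheel '[[0,0,0,0,0,0,-1],[0,0,0,0,0,0,-1],[0,0,0,0,0,0,-1]]'
python3 -m handwheel '[[0,0,0,0,0,-0.1,-1],[0,0,0,0,0,-0.3,-1],[0,0,0,0,0,-0.55,-1],[0,0,0,0,0,-0.8,-1],[0,0,0,0,0,-1,-1]]'
python3 -m handwheel '[[0,0,0,0,0,0,-1],[0,0,0,0,0,0,-1]]'
```

```text
t: 14.27
tcp_pos: [0.6891, -0.0706, 0.0249]
eef_rot: [-0.039, 0.999, 0.001, -0.003]
contact_force: [-0.6, -0.6, 0.5]
finger_gap: 0.0855
gripper_force: 0.0
t: 14.52
tcp_pos: [0.6927, -0.0709, 0.0272]
eef_rot: [-0.04, 0.999, -0.0, 0.001]
contact_force: [0.6, 0.2, -0.5]
finger_gap: 0.0851
gripper_force: 0.0
t: 14.93
tcp_pos: [0.6924, -0.0701, 0.0269]
eef_rot: [-0.04, 0.999, -0.0, 0.001]
contact_force: [-1.3, 1.3, 3.3]
finger_gap: 0.0329
gripper_force: 34.7
t: 15.18
tcp_pos: [0.6924, -0.0701, 0.0268]
eef_rot: [-0.04, 0.999, -0.0, 0.001]
contact_force: [-0.7, 1.5, 6.4]
finger_gap: 0.0328
gripper_force: 34.8
t: 15.6
tcp_pos: [0.692, -0.0702, 0.1779]
eef_rot: [-0.04, 0.999, -0.0, 0.0]
contact_force: [0.5, -0.5, -1.5]
finger_gap: 0.0327
gripper_force: 35.4
t: 15.77
tcp_pos: [0.693, -0.0704, 0.1778]
eef_rot: [-0.04, 0.999, -0.001, 0.002]
contact_force: [-0.4, 0.2, -3.5]
finger_gap: 0.0327
gripper_force: 35.5
```

```bash
python3 -m handwheel '[[0,0,0.0139,0,0,0,-1],[0,0,0.0139,0,0,0,-1]]'
python3 -m handwheel '[[0,0,0,0.06,-0.157,0,-1],[0,0,0,0.116,-0.314,0,-1],[0,0,0,0.174,-0.47,0,-1],[0,0,0,0.231,-0.628,0,-1]]'
python3 -m handwheel '[[0,0,0,0.06,-0.157,0,-1],[0,0,0,0.116,-0.314,0,-1],[0,0,0,0.174,-0.47,0,-1],[0,0,0,0.231,-0.628,0,-1]]'
python3 -m handwheel '[[0,0,0,0,0,0,-1],[0,0,0,0,0,0,-1],[0,0,0,0,0,0,-1]]'
python3 w.py 7 square_bottle round_jar carrier;python3 - <<'E'
from h import *
im,P=cloud("wrist");x,y,z=P[...,0],P[...,1],P[...,2]
print(rect(P,(np.hypot(x-.622,y+.258)<.06)&(z>.19)&(z<.214)))
E
```

```text
t: 15.93
tcp_pos: [0.6903, -0.0698, 0.1729]
eef_rot: [0.005, 1.0, 0.001, -0.002]
contact_force: [-0.3, -0.1, -2.6]
finger_gap: 0.033
gripper_force: 35.5
t: 16.27
tcp_pos: [0.655, -0.1642, 0.173]
eef_rot: [0.002, 1.0, 0.001, -0.002]
contact_force: [0.3, -0.3, -2.3]
finger_gap: 0.0327
gripper_force: 35.5
t: 16.6
tcp_pos: [0.6196, -0.2584, 0.1731]
eef_rot: [0.002, 1.0, 0.001, -0.002]
contact_force: [0.3, -0.2, -2.0]
finger_gap: 0.0329
gripper_force: 35.5
t: 16.85
tcp_pos: [0.6206, -0.2574, 0.1739]
eef_rot: [0.003, 1.0, 0.001, -0.001]
contact_force: [0.3, -0.4, -2.0]
finger_gap: 0.033
gripper_force: 35.6
square_bottle 0.88 [247. 210. 395. 389.] ztop 0.231 (array([ 620.7, -257.3]), array([34.7, 33. ]), 3.8)
round_jar 0.87 [277.  86. 365. 174.] ztop 0.088 (array([ 557.9, -257.2]), array([40.5, 40.1]), 58.8)
carrier 0.8 [264.   0. 377. 210.] ztop 0.047 (array([ 545.2, -257.4]), array([ 78.2, 145.6]), 89.6)
(array([ 608.3, -257.1]), array([34.2, 60.2]), 0.5)
```

View pics/w_7.png

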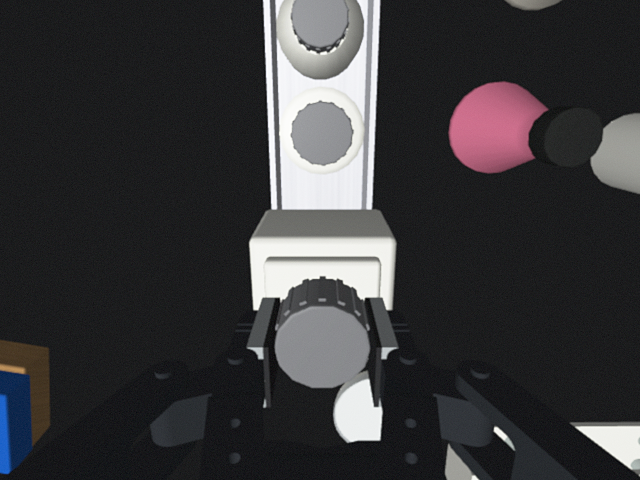

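The square bottle, with its front edge at rows 210–240, is parallel to the carrier and centred on it, and the jar at (321,132) clears it. I'll lower it.

```bash
python3 -m handwheel '[[0,0,0,-0.01,0,0.15,-1],[0,0,0,-0.01,0,0.35,-1],[0,0,0,-0.01,0,0.6,-1],[0,0,0,-0.01,0,0.8,-1],[0,0,0,-0.01,0,0.9,-1]]'
python3 -m handwheel '[[0,0,0,0,0,0,-1],[0,0,0,0,0,0.01,-1],[0,0,0,0,0,0.02,-1],[0,0,0,0,0,0.02,-1]]'
python3 -m handwheel '[[0,0,0,0,0,0.01,-1],[0,0,0,0,0,0.02,-1],[0,0,0,0,0,0.02,-1]]'
python3 -m handwheel '[[0,0,0,0,0,0,-1],[0,0,0,0,0,0,-1]]'
```

```text
t: 17.52
tcp_pos: [0.6206, -0.2557, 0.0362]
eef_rot: [0.003, 1.0, 0.002, -0.003]
contact_force: [-0.1, -0.1, -3.1]
finger_gap: 0.033
gripper_force: 35.6
t: 17.85
tcp_pos: [0.6242, -0.2586, 0.0398]
eef_rot: [0.003, 1.0, -0.001, 0.002]
contact_force: [-0.1, 0.1, -2.0]
finger_gap: 0.0326
gripper_force: 35.5
t: 18.1
tcp_pos: [0.623, -0.2582, 0.0355]
eef_rot: [0.003, 1.0, -0.0, 0.0]
contact_force: [-0.2, 0.6, -2.4]
finger_gap: 0.0329
gripper_force: 35.5
t: 18.27
tcp_pos: [0.6229, -0.2582, 0.0351]
eef_rot: [0.003, 1.0, -0.0, 0.0]
contact_force: [0.2, 0.2, -2.0]
finger_gap: 0.0326
gripper_force: 35.5
```

```bash
python3 -m handwheel '[[0,0,0,0,0,0.01,-1],[0,0,0,0,0,0.02,-1],[0,0,0,0,0,0.02,-1]]'
python3 -m handwheel '[[0,0,0,0,0,0.006,-1],[0,0,0,0,0,0.014,-1],[0,0,0,0,0,0.014,-1],[0,0,0,0,0,0.014,-1]]'
```

```text
t: 18.52
tcp_pos: [0.6225, -0.2579, 0.0314]
eef_rot: [0.003, 1.0, 0.0, -0.0]
contact_force: [-1.0, -0.5, -2.7]
finger_gap: 0.0328
gripper_force: 35.5
t: 18.85
tcp_pos: [0.6229, -0.2579, 0.0309]
eef_rot: [0.003, 1.0, -0.0, 0.0]
contact_force: [-2.8, 3.3, 6.4]
finger_gap: 0.033
gripper_force: 36.2
```

```bash
python3 -m handwheel '[[0,0,0,0,0,0,0.3],[0,0,0,0,0,0,0.6],[0,0,0,0,0,0,1],[0,0,0,0,0,0,1],[0,0,0,0,0,0,1]]'
python3 -m handwheel '[[0,0,0,0,0,-0.05,1],[0,0,0,0,0,-0.25,1],[0,0,0,0,0,-0.5,1],[0,0,0,0,0,-0.75,1],[0,0,0,0,0,-1,1]]'
python3 -m handwheel '[[0,0,0,0,0,0,1],[0,0,0,0,0,0,1]]'
python3 w.py 8 packed_bottle round_jar carrier square_bottle
python3 -m handwheel '[[0,0,0,0.03,0.23,0,1],[0,0,0,0.06,0.46,0,1],[0,0,0,0.09,0.69,0,1],[0,0,0,0.1175,0.9,0,1]]'
python3 -m handwheel '[[0,0,0,0.03,0.23,0,1],[0,0,0,0.06,0.46,0,1],[0,0,0,0.09,0.69,0,1],[0,0,0,0.1175,0.9,0,1]]'
python3 -m handwheel '[[0,0,0,0.03,0.23,0,1],[0,0,0,0.06,0.46,0,1],[0,0,0,0.09,0.69,0,1],[0,0,0,0.1175,0.9,0,1]]'
python3 -m handwheel '[[0,0,0.0453,0.03,0.23,0,1],[0,0,0.0453,0.06,0.46,0,1],[0,0,0.0453,0.09,0.69,0,1],[0,0,0.0453,0.1175,0.9,0,1]]'
python3 -m handwheel '[[0,0,0,0,0,0,1],[0,0,0,0,0,0,1],[0,0,0,0,0,0,1]]'
python3 w.py 9 hood
python3 - <<'E'
from h import *
im,P=cloud("wrist");x,y,z=P[...,0],P[...,1],P[...,2]
d=np.hypot(x-.556,y-.282)
for a,b in ((.078,.095),(.044,.056)): print(rect(P,(d<.125)&(z>a)&(z<b)))
im,P=cloud("scene");np.save("s2.npy",P);cv2.imwrite("pics/scene3.png",im[120:460,120:480])
E
```

```text
t: 19.27
tcp_pos: [0.6228, -0.2582, 0.0296]
eef_rot: [0.003, 1.0, -0.0, 0.0]
contact_force: [-0.7, 0.3, 1.0]
finger_gap: 0.0848
gripper_force: 0.0
t: 19.68
tcp_pos: [0.6226, -0.2579, 0.1818]
eef_rot: [0.003, 1.0, 0.0, -0.0]
contact_force: [0.6, -0.4, -0.4]
finger_gap: 0.0853
gripper_force: 0.0
t: 19.85
tcp_pos: [0.6246, -0.2591, 0.1841]
eef_rot: [0.003, 1.0, -0.002, 0.003]
contact_force: [-0.2, 1.1, -1.4]
finger_gap: 0.0854
gripper_force: 0.0
packed_bottle 0.6 [283.   1. 367.  76.] ztop 0.085 (array([ 494.5, -257. ]), array([23.6, 34.4]), 0.9)
round_jar 0.77 [284.  77. 366. 165.] ztop 0.085 (array([ 555.7, -256.5]), array([40.2, 40.3]), 13.5)
carrier 0.82 [268.   1. 380. 257.] ztop 0.044 (array([ 565.7, -256.7]), array([ 78.2, 184.7]), 89.6)
square_bottle 0.59 [285. 164. 364. 245.] ztop 0.085 (array([ 621.1, -257.1]), array([34. , 34.7]), 0.5)
t: 20.43
tcp_pos: [0.6049, -0.1211, 0.1781]
eef_rot: [0.004, 1.0, 0.001, -0.001]
contact_force: [0.4, -0.3, -0.1]
finger_gap: 0.0855
gripper_force: 0.0
t: 20.77
tcp_pos: [0.5881, 0.0143, 0.1784]
eef_rot: [0.003, 1.0, 0.0, -0.001]
contact_force: [1.2, -0.4, 0.2]
finger_gap: 0.0859
gripper_force: 0.0
t: 21.1
tcp_pos: [0.5714, 0.1492, 0.1784]
eef_rot: [0.003, 1.0, 0.0, -0.001]
contact_force: [0.2, -0.3, 0.6]
finger_gap: 0.0854
gripper_force: 0.0
t: 21.43
tcp_pos: [0.5547, 0.2843, 0.1783]
eef_rot: [0.146, 0.989, -0.0, -0.001]
contact_force: [1.1, 0.5, 0.2]
finger_gap: 0.0852
gripper_force: 0.0
t: 21.68
tcp_pos: [0.5555, 0.282, 0.1785]
eef_rot: [0.145, 0.989, -0.001, -0.001]
contact_force: [-0.1, -0.2, 1.1]
finger_gap: 0.0855
gripper_force: 0.0
hood 0.19 [  0.  80. 103. 169.] ztop 0.096 (array([437.2, 107.1]), array([13.1, 33.9]), 59.2)
(array([556.6, 282.8]), array([13.6, 99.7]), 73.0)
(array([557.1, 282.4]), array([ 78.3, 208.1]), 73.1)
```

View pics/scene3.png

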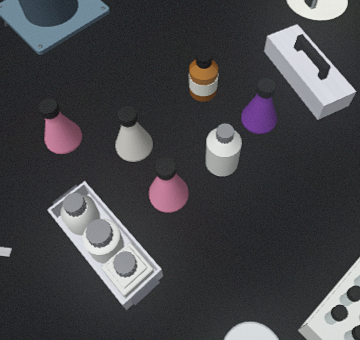

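The scene view shows packed bottle, jar and square bottle standing in a row in the carrier at crop (75,205), (98,233) and (125,265). The hood is at (310,70) and the other bottles and flask are untouched. Next: grip the hood handle.

```bash
python3 -m handwheel '[[0,0,0.0008,-0.007,0.005,0.25,1],[0,0,0.0008,-0.007,0.005,0.5,1],[0,0,0.0008,-0.007,0.005,0.75,1],[0,0,0.0008,-0.007,0.005,0.9,1],[0,0,0.0008,-0.007,0.005,0.96,1]]'
python3 -m handwheel '[[0,0,0,0,0,0.04,1],[0,0,0,0,0,0.075,1],[0,0,0,0,0,0.075,1],[0,0,0,0,0,0.075,1]]'
python3 -m handwheel '[[0,0,0,0,0,0,-1],[0,0,0,0,0,0,-1],[0,0,0,0,0,0,-1],[0,0,0,0,0,0,-1],[0,0,0,0,0,0,-1]]' 90
python3 -m handwheel '[[0,0,0,0,0,0,-1],[0,0,0,0,0,0,-1],[0,0,0,0,0,0,-1],[0,0,0,0,0,0,-1],[0,0,0,0,0,0,-1]]'
python3 w.py 10 hood; python3 -c "
from h import *
im,P=cloud('wrist')
print([(P[v,305]*1000).round(0).tolist() for v in range(280,350,10)])"
```

```text
t: 22.3
tcp_pos: [0.5546, 0.2808, 0.0315]
eef_rot: [0.149, 0.989, -0.002, -0.003]
contact_force: [-0.4, -0.2, -0.0]
finger_gap: 0.0852
gripper_force: 0.0
t: 22.63
tcp_pos: [0.5585, 0.283, 0.026]
eef_rot: [0.148, 0.989, 0.001, 0.001]
contact_force: [0.2, 0.1, 0.9]
finger_gap: 0.0857
gripper_force: 0.0
t: 23.05
tcp_pos: [0.5573, 0.2829, 0.0248]
eef_rot: [0.148, 0.989, 0.0, 0.0]
contact_force: [-0.9, -1.3, -0.2]
finger_gap: 0.0251
gripper_force: 0.0
t: 23.47
tcp_pos: [0.5573, 0.2827, 0.0249]
eef_rot: [0.148, 0.989, -0.0, 0.0]
contact_force: [-1.7, -2.0, 5.7]
finger_gap: 0.0127
gripper_force: 88.7
hood 0.76 [203.  24. 436. 453.] ztop 0.087 (array([551.5, 285.8]), array([38.8, 88.9]), 88.3)
[[529.0, 286.0, 86.0], [532.0, 285.0, 87.0], [536.0, 284.0, 86.0], [538.0, 283.0, 87.0], [542.0, 282.0, 86.0], [546.0, 280.0, 85.0], [550.0, 279.0, 85.0]]
```

```bash
python3 -m handwheel '[[0,0,0,0,0,-0.08,-1],[0,0,0,0,0,-0.25,-1],[0,0,0,0,0,-0.5,-1],[0,0,0,0,0,-0.75,-1],[0,0,0,0,0,-1,-1]]'
python3 -m handwheel '[[0,0,0,0,0,-0.06,-1],[0,0,0,0,0,-0.12,-1],[0,0,0,0,0,-0.12,-1],[0,0,0,0,0,-0.12,-1]]'
cat > hood.py <<'E'
from h import *
s=sensors.sense(); t=s["tcp_pos"]; print(np.round(t,4),R.from_quat(s["eef_rot"]).as_matrix()[:,1].round(4))
for c in ["wrist","scene"]:
    im,P=cloud(c); x,y,z=P[...,0],P[...,1],P[...,2]; h=t[2]-.0249+.05
    m=(np.hypot(x-t[0],y-t[1])<.125)&(abs(z-h)<.01)
    q=P[m]; A=np.c_[q[:,:2]-q[:,:2].mean(0),np.ones(len(q))]; k=np.linalg.lstsq(A,q[:,2],rcond=None)[0]
    print(c,m.sum(),"top",rect(P,m),"tilt deg",np.degrees(k[:2]).round(2),"z",k[2].round(4),"expect",h.round(4))
E
python3 hood.py
```

```text
t: 24.03
tcp_pos: [0.5564, 0.2828, 0.1756]
eef_rot: [0.148, 0.989, -0.0, -0.001]
contact_force: [1.8, 0.7, -2.8]
finger_gap: 0.0127
gripper_force: 88.0
t: 24.37
tcp_pos: [0.5563, 0.2826, 0.1908]
eef_rot: [0.148, 0.989, -0.001, -0.001]
contact_force: [-0.5, 0.1, -3.1]
finger_gap: 0.0129
gripper_force: 88.0
[0.5563 0.2826 0.1908] [ 0.2922  0.9564 -0.0014]
wrist 57291 top (array([540.5, 287. ]), array([ 78.8, 177.2]), 73.1) tilt deg [-0.27 -0.12] z 0.2158 expect 0.2159
scene 3254 top (array([555.8, 283.1]), array([ 81.5, 210.4]), 73.1) tilt deg [0.08 2.06] z 0.2154 expect 0.2159
```

```bash
python3 -m handwheel '[[0,0,-0.0461,0,0,0,-1],[0,0,-0.0461,0,0,0,-1],[0,0,-0.0461,0,0,0,-1],[0,0,-0.0461,0,0,0,-1]]'
python3 -m handwheel '[[0,0,0,-0.001,-0.12,0,-1],[0,0,0,-0.003,-0.36,0,-1],[0,0,0,-0.004,-0.63,0,-1],[0,0,0,-0.006,-0.9,0,-1]]'
python3 -m handwheel '[[0,0,0,-0.001,-0.23,0,-1],[0,0,0,-0.003,-0.46,0,-1],[0,0,0,-0.004,-0.69,0,-1],[0,0,0,-0.006,-0.9,0,-1]]'
python3 -m handwheel '[[0,0,0,-0.001,-0.23,0,-1],[0,0,0,-0.003,-0.46,0,-1],[0,0,0,-0.004,-0.69,0,-1],[0,0,0,-0.006,-0.9,0,-1]]'
python3 -m handwheel '[[0,0,0,-0.001,-0.23,0,-1],[0,0,0,-0.003,-0.46,0,-1],[0,0,0,-0.004,-0.69,0,-1],[0,0,0,-0.005,-0.82,0,-1],[0,0,0,-0.006,-0.9,0,-1]]'
python3 -m handwheel '[[0,0,0,0,0,0,-1],[0,0,0,0,0,0,-1],[0,0,0,0,0,0,-1],[0,0,0,0,0,0,-1]]'
python3 hood.py
```

```text
t: 24.8
tcp_pos: [0.5562, 0.2825, 0.1902]
eef_rot: [0.003, 1.0, -0.001, -0.002]
contact_force: [0.4, -0.2, -3.2]
finger_gap: 0.0126
gripper_force: 87.9
t: 25.13
tcp_pos: [0.5561, 0.147, 0.1909]
eef_rot: [0.003, 1.0, -0.0, -0.001]
contact_force: [1.1, -0.3, -3.4]
finger_gap: 0.0123
gripper_force: 88.2
t: 25.47
tcp_pos: [0.5562, 0.0109, 0.1912]
eef_rot: [0.005, 1.0, 0.0, -0.001]
contact_force: [1.0, 0.3, -2.9]
finger_gap: 0.0126
gripper_force: 88.2
t: 25.8
tcp_pos: [0.5562, -0.124, 0.1912]
eef_rot: [0.005, 1.0, 0.0, -0.001]
contact_force: [0.2, 0.1, -3.6]
finger_gap: 0.0128
gripper_force: 88.2
t: 26.22
tcp_pos: [0.5562, -0.2599, 0.1908]
eef_rot: [0.006, 1.0, 0.0, -0.001]
contact_force: [0.1, 0.6, -2.9]
finger_gap: 0.0127
gripper_force: 88.3
t: 26.55
tcp_pos: [0.5572, -0.2554, 0.1924]
eef_rot: [0.003, 1.0, 0.0, -0.0]
contact_force: [0.0, -0.3, -3.3]
finger_gap: 0.0127
gripper_force: 88.3
[ 0.5572 -0.2554  0.1924] [5.4e-03 1.0e+00 8.0e-04]
wrist 57258 top (array([ 540.8, -255.8]), array([ 78.6, 176.6]), 89.7) tilt deg [-0.03 -0.05] z 0.2182 expect 0.2175
scene 4958 top (array([ 557. , -254.6]), array([ 78.1, 208.7]), 89.7) tilt deg [-0.46  0.06] z 0.2184 expect 0.2175
```

```bash
python3 -m handwheel '[[0,0,0,0,0,0.1,-1],[0,0,0,0,0,0.25,-1],[0,0,0,0,0,0.4,-1],[0,0,0,0,0,0.55,-1],[0,0,0,0,0,0.64,-1]]'
python3 -m handwheel '[[0,0,0,0,0,0,-1],[0,0,0,0,0,0,-1],[0,0,0,0,0,0,-1],[0,0,0,0,0,0,-1],[0,0,0,0,0,0,-1]]'
python3 -m handwheel '[[0,0,0,0,0,0,-1],[0,0,0,0,0,0,-1],[0,0,0,0,0,0,-1],[0,0,0,0,0,0,-1],[0,0,0,0,0,0,-1]]'
python3 hood.py
```

```text
t: 27.07
tcp_pos: [0.5562, -0.2554, 0.0943]
eef_rot: [0.003, 1.0, 0.001, -0.001]
contact_force: [-0.5, 0.6, -2.5]
finger_gap: 0.0128
gripper_force: 88.3
t: 27.48
tcp_pos: [0.558, -0.2576, 0.0981]
eef_rot: [0.003, 1.0, -0.001, 0.001]
contact_force: [0.2, 0.3, -3.3]
finger_gap: 0.0126
gripper_force: 88.1
t: 27.9
tcp_pos: [0.5571, -0.2572, 0.0965]
eef_rot: [0.003, 1.0, 0.0, -0.0]
contact_force: [0.6, 0.2, -3.0]
finger_gap: 0.0126
gripper_force: 88.1
[ 0.5571 -0.2572  0.0965] [0.0069 1.     0.    ]
wrist 57514 top (array([ 523.7, -241.1]), array([177.9, 158.8]), 30.2) tilt deg [-0.06 -0.21] z 0.1221 expect 0.1216
scene 3790 top (array([ 556.7, -256.1]), array([ 78.3, 208.3]), 89.6) tilt deg [-0.31  0.04] z 0.1223 expect 0.1216
```

```bash
python3 -m handwheel '[[0,0,0,0.005,0,0.03,-1],[0,0,0,0.005,0,0.06,-1],[0,0,0,0.005,0,0.09,-1],[0,0,0,0.005,0,0.11,-1],[0,0,0,0.005,0,0.11,-1]]'
python3 -m handwheel '[[0,0,0,0,0,0,-1],[0,0,0,0,0,0,-1],[0,0,0,0,0,0,-1],[0,0,0,0,0,0,-1],[0,0,0,0,0,0,-1]]'
python3 -m handwheel '[[0,0,0,0,0,0,-1],[0,0,0,0,0,0,-1],[0,0,0,0,0,0,-1],[0,0,0,0,0,0,-1],[0,0,0,0,0,0,-1]]'
python3 hood.py; python3 -c "
from h import *
im,P=cloud('scene');cv2.imwrite('pics/fin.png',cv2.resize(im[200:450,120:420],None,fx=2.4,fy=2.4))"
```

```text
t: 28.42
tcp_pos: [0.5557, -0.2567, 0.0787]
eef_rot: [0.003, 1.0, 0.001, -0.001]
contact_force: [0.4, -0.2, -3.1]
finger_gap: 0.0128
gripper_force: 88.2
t: 28.83
tcp_pos: [0.5565, -0.2573, 0.0803]
eef_rot: [0.003, 1.0, -0.0, 0.0]
contact_force: [0.3, -1.3, -3.3]
finger_gap: 0.0123
gripper_force: 88.2
t: 29.25
tcp_pos: [0.5564, -0.2572, 0.08]
eef_rot: [0.003, 1.0, -0.0, -0.0]
contact_force: [0.3, -0.1, -2.5]
finger_gap: 0.0128
gripper_force: 88.2
[ 0.5564 -0.2572  0.08  ] [ 0.0069  1.     -0.    ]
wrist 57748 top (array([ 522.7, -240.8]), array([178.4, 159.5]), 29.6) tilt deg [0.  0.1] z 0.1056 expect 0.1051
scene 3617 top (array([ 555.4, -256.1]), array([ 78.1, 209.8]), 89.6) tilt deg [-0.31  0.02] z 0.1059 expect 0.1051
```

View pics/fin.png

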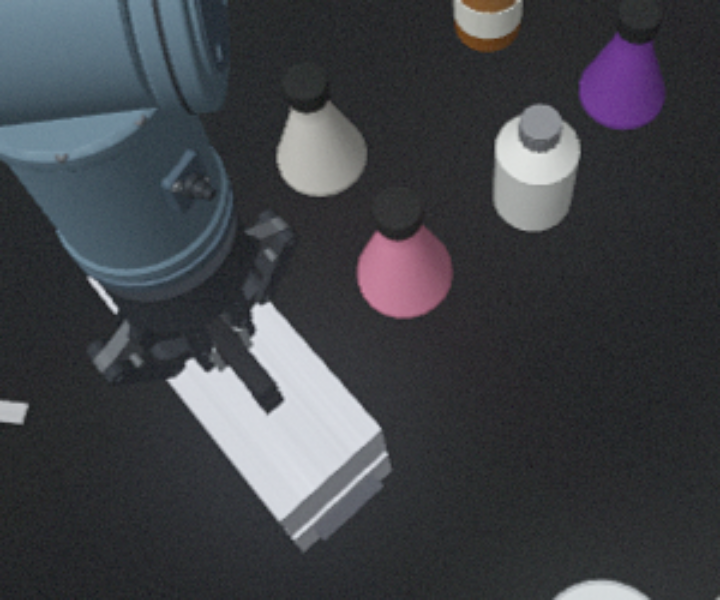

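The final view shows the hood held over the carrier, level and square with it. The two end faces line up at (340,500), with the carrier's rim visible just below the hood. The flask, tall bottle and amber bottle are standing where they were. In the same scene camera, the hood centre (555.4,-256.1) matches the carrier (555.7,-256.2).

```bash
python3 -c "
from plant import robot;print(robot.job_done())"
```

```text
the job is handed in; nothing more can be done
None
```

The jar and the square bottle stand in line with the bottle already in the carrier, and the hood is held level and squared about 10 mm above the rim. The tall bottles and flask were left standing, and I handed the job in at about 30 s; no verdict came back.

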